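Free the egg dish of the steamer and hold it up to drain

ROBOT

A 6-joint arm with a two-finger parallel gripper is mounted at the origin on a cart in front of the work surface, level with it; the furniture and walls round the work are solid. World frame = base frame: x ahead of the robot, y to its left, z up, the work surface at z = 0. Lengths are in m, angles in rad, forces in N, time in s.
With the tool pointing down it reaches from about 0.375 to 0.9 m from the base axis. Payload 3.1 kg.
Tool frame: the origin (TCP) lies at the very end of the fingers, on their centre line; the grasp point (between the pads) lies 19 mm behind it; z points along the fingers, y is the line along which they close (so a half turn about z gives the same grasp; the last joint's range is limited). The gripper opens to 87 mm and grips with 3 to 60 N. Pads are 19 mm wide; open, the fingers measure 117 mm over their backs; the gripper's body (75 mm by 190 mm) begins 51 mm behind the grasp point.
Start: joints at [1.01, 0.527, 1.433, -0, 1.181, -0.178], TCP at [0.233, 0.58, 0.223] pointing down, gripper open.
Joint ranges: [-3.08, 3.08], [-0.75, 2.2], [0.22, 2.44], [-1.43, 4.57], [0, 2.65], [-2.85, 2.85]. Speed limits (rad/s): [2.79, 2.79, 3.14, 3.14, 3.14, 3.14].

INTERFACE

Orientations are given as a 3x3 rotation matrix whose columns are the frame's x, y, z axes.
In Python, from rig import r gives the robot as it stands. The module is installed in compiled form; this text tells all that it offers.
- The arm moves only by the tool send_rows, never from a script. Its argument "deltas" is text: rows parted by semicolons, each of 7 numbers parted by spaces: the finger opening in mm, from 0 to 87, then the shift along the tool's x, y, z in mm, then the turn, a rotation vector about the tool's x, y, z in rad. In form: grip tx ty tz wx wy wz; .... A call has 1 to 10 rows; each row is the pose to reach, as a shift and turn from the pose commanded when the call began, along the tool's axes at that moment; what a row does not reach only later rows make up. A row lasts 1/10 s, in which the tool goes at most 50 mm and 8.59 degrees, less where a joint would pass 70% of its speed; a pose out of reach is approached as far as the arm can. A call with a gripper value outside its range is refused whole. The fingers move at their own pace and stop on an object; the grip force is fixed at half the most. Time passes only in rows, so rows that repeat a pose let the fingers close. It gives the time, the measured TCP pose, the force, the opening and the grip force at its end, in the units of the state.
- r.sense(): the state, without advancing time (a new reading comes with each control period).
- r.snapshot(name): name is "side" or "top" or "wrist"; returns (picture, depth): 400x640x3 uint8, red, green, blue; 400x640 float32, m along the optical axis (not along the pixel's ray), 0 where there is no reading.
- r.camera_info(name): a dict with "camera_matrix" (3x3 intrinsics, pixels), "k1" (the pictures are not rectified: a ray, as slopes to the right and down, at radius r is drawn at 1 + k1 r^2 times it, then the intrinsics apply), "eye" and "orientation" of the camera in the world. Camera axes: x right, y down, z forward; pixel columns grow to the right and rows downward; lengths in m; the calibration is good to about 2 mm. A picture is of the moment at which its call begins: read the wrist's pose just before it. camera_info takes no time and is no camera call; for the wrist camera it gives the pose at the moment of the call.
- r.job_done(): hands the job in; it is judged then, once.
Trained networks look in the newest picture that a camera, given by its name, has taken for a name from the list of things; names that differ only in an ending like _2 or _b are one class to them, and where a whole thing is asked for, a point or a joint stands for the part that bears it (a point fixed in the world has none). Each returns a list of dicts, best first, with "conf" (0 to 1); they miss things now and then, are a little off and sometimes report something else, mostly with a low value. They report only what shows in the picture. A call takes as long as a camera call.
- r.find_in(query, camera): "rect" ([left, top, right, bottom] in pixels, round what is visible of it).
- r.trace(query, camera): "region" (400x640 bool, what is visible of it) and "rect" ([left, top, right, bottom] in pixels, round what is visible of it).
The state is a dict: "t": time; "joints": joint angles; "joint_velocities": joint speeds; "tau": joint torques, N m; "tcp_pos": TCP position; "tcp_rot": TCP orientation; "wrist_force": force on the tool from outside, world axes, zero at the start; "moment": the same for the moment, N m; "grip_width": finger opening in m; "grip_force": force on a finger pad.
Only numpy, scipy, OpenCV 4.12 (cv2) and the standard library are available. Lean on these libraries where they do the work, as an engineer would, in place of code of your own. Each camera call takes 0.05 s, during which the arm holds its last target. There are 200 camera calls.

TASK

The egg is done and the steamer's dome is hot: without touching the dome with the hand, slide the blade of the palette knife into the notch under the dome's tab, lever the dome up and over until it stays open by itself, and lay the knife back flat on the worktop. Then take the egg dish by its black grip, turn it a quarter turn where it sits so that its two lugs stand under the two gaps of the steamer's ring, and lift it straight up some 10 cm, level and with the egg still in the middle. Finish holding it there, still, above the steamer to drain; do not tip the dish on the way, and leave the egg cup, salt cellar and egg timer where they stand.

Things in the scene. Friction and masses are not known exactly. Their poses are not given: they have to be found in the camera images.
- steamer: Egg steamer base: fixed, round, off-white, 194 mm across, collar top 60 mm above the worktop. Origin: centre of its underside, on the worktop; z up, +y points to the lid's hinge, -y to the prying notch. The dish rests inside on the hot plate, 28 mm above the origin.
- ring_gap (a point): One of the two gaps of the steel retaining ring (inner radius 79 mm, underside 44, top 48 mm up) that holds the dish's lugs down. Gaps at the base's +x (this one; point on the ring's top, 84 mm from the base axis) and -x, each 45 mm wide. No stops: turn the dish either way; it lifts out when its x axis is within 0.12 rad of the base's x axis. Steamer axes.
- lid (a joint): Angle of the clear dome, rad: 0 closed, 1.9 open against its stop. Hinge line along the base's x, 104.5 mm from the base axis on its +y side, 61 mm up. 160 g, 190 mm across, 76 mm high, no catch. Let go below 1.2 rad (its balance) it falls shut; pushed beyond 1.25 it falls slowly open and stays, standing up to 0.28 m above the worktop at the +y side.
- lid_tab (a point): Outer end of the underside of the dome's black thumb tab (48 mm wide, 5 mm thick, sticking out 15 mm beyond the base), across from the hinge and 215.5 mm from its line; 62 mm above the worktop when closed. Moves with the dome.
- notch (a point): Centre of the mouth of the prying notch in the base's collar under the tab: 46 mm wide, open from 52 to 61 mm above the worktop, mouth 97 mm from the base axis. Steamer axes. The blade goes in level along the base's +y; its tip has room up to 82 mm from the base axis.
- knife: Palette knife, loose, lying flat, 100 g. Origin under its balance point, where to grip, on the worktop; +x to the blade's tip, z up. Dark wooden handle x -75 to +30 mm, 18 mm wide, 20 mm high; steel blade 24 mm wide, 2.5 mm thick, round end, its middle plane 10 mm above the origin, to x = +139 mm.
- knife_tip (a point): End of the palette knife's blade, in its middle plane. Knife axes.
- dish: Dished perforated steel plate, loose, 152 mm across, rim 16 mm high, about 260 g, with a bail handle arching along its x axis. Origin: centre of its underside, z up. Lugs 18 mm wide at its +x and -x ends, to 85 mm from its axis, 9 to 13 mm up. At the start its x axis is within 0.25 rad of the base's y axis. Its floor slopes 7 degrees down to the middle.
- dish_grip (a point): Centre of the black grip on the dish's bail, 86 mm above the dish's origin: a bar 60 mm long along the dish's x, 13 mm wide, 18 mm high. Dish axes. The egg's top is about 38 mm below this point.
- egg_center (a point): Centre of the loose boiled brown egg, 43 mm thick and 57 mm long, 60 g, lying in the dish.
- egg_cup: Cream-coloured egg cup, 49 mm across and 50 mm high, loose; origin under its centre. To be left alone.
- salt_cellar: Round wooden salt cellar, 78 mm across and 60 mm high, loose; origin under its centre. To be left alone.
- egg_timer: Wind-up egg timer, 67 mm across and 56 mm high, loose; origin under its centre. To be left alone.

How it is judged:
On the way, in this order (a step that is already met when the one before it is completed fails the run):
1. the knife's blade levers the dome up off the base (value of joint lid above 0.3 rad and contact force between knife and lid above 0.15 N), for 0.1 s.
2. the dome stays open by itself and the knife lies on the worktop, let go (value of joint lid above 1.5 rad and contact force between the fingers and knife below 0.1 N and contact force between knife and lid below 0.1 N and height (world z) of knife below 0.012 m and angle between knife's own z axis and vertical below 0.2 rad and linear speed of knife below 0.03 m/s), for 0.2 s.
3. the dish, still in its seat, is turned a quarter turn, lugs under the gaps (angle between the x axis of dish and the x axis of steamer, either way round below 0.2 rad and z of dish in the frame of steamer below 0.034 m and contact force between the fingers and dish above 1 N), for 0.1 s.
At the end, for the whole second after the job is handed in: Gripper holds the dish still, 60 to 190 mm above its seat, within 50 mm of the steamer axis, bail within 0.3 rad of the gaps, tilt under 0.1 rad, clear of base and dome; egg within 20 mm of its middle; dome open over 1.5 rad; knife lying flat on the worktop, let go (z of dish in the frame of steamer between 0.088 and 0.22 m and horizontal distance between dish and steamer below 0.05 m and angle between the x axis of dish and the x axis of steamer, either way round below 0.3 rad and angle between dish's own z axis and vertical below 0.1 rad and linear speed of dish below 0.03 m/s and angular speed of dish below 0.2 rad/s and contact force between the fingers and dish above 1 N and contact force between dish and steamer below 0.1 N and contact force between dish and lid below 0.1 N and horizontal distance between egg_center and dish below 0.02 m and z of egg_center in the frame of dish between 0.015 and 0.04 m and value of joint lid above 1.5 rad and height (world z) of knife between -0.01 and 0.012 m and angle between knife's own z axis and vertical below 0.2 rad and contact force between knife and the fingers below 0.1 N); the arm keeps its last pose, push and grip.
It fails at once if the hand or arm touches the hot dome (contact force between any of the fingers, the arm and lid above 0.5 N).
It fails at once if the dish is tipped (angle between dish's own z axis and vertical above 0.25 rad).
It fails at once if the egg rolls away from the middle of the dish (horizontal distance between egg_center and dish above 0.032 m).
It fails at once if egg cup, salt cellar or egg timer is pushed away or knocked over (distance of any of egg_cup, salt_cellar, egg_timer from where it was at the start of the episode above 0.03 m or angle between any of egg_cup, salt_cellar, egg_timer's own z axis and vertical above 0.5 rad).
It also fails if it takes over 72 s, if anything falls off the work surface, if the arm or the gripper's body presses on something with over 40 N, if the wrist force passes 120 N, or if a joint passes its speed limit or range.

## Working session

There is one attempt and no reset: what is moved stays moved. The work goes in short steps, Python scripts to look and compute and a tool call to move; the robot and the scene stay as the last step left them, time stands still between calls to the robot, and variables do not carry over. Pictures are saved under pics/ and viewed, at most 10 in all, crops included, and the job is handed in when it is done.

Besides the shell and the picture viewer there is one more tool, called after "Emit:" as name(argument=value, ...) on one line, values as JSON. send_rows: Moves the arm, as the interface text tells. Its arguments: {"type":"object","properties":{"deltas":{"type":"string"}},"required":["deltas"]}

```bash
mkdir -p pics
cat > h.py <<'E'
import numpy as np, cv2
from rig import r
def snap(c,fn=None):
    ci=r.camera_info(c); im,d=r.snapshot(c)
    if fn: cv2.imwrite('pics/'+fn,im[:,:,::-1])
    return ci,im,d
def pts(ci,d,mask):
    v,u=np.nonzero(mask&(d>0)); K=np.array(ci['camera_matrix'],float);k=ci['k1']
    p=cv2.undistortPoints(np.stack([u,v],1).astype(float)[:,None],K,np.array([k,0,0,0.]))[:,0]
    z=d[v,u]; P=np.c_[p*z[:,None],z]
    return P@np.array(ci['orientation']).T+np.array(ci['eye'])
def ground(ci,u,v,z):
    K=np.array(ci['camera_matrix'],float)
    p=cv2.undistortPoints(np.array([[[u,v]]],float),K,np.array([ci['k1'],0,0,0.]))[0,0]
    w=np.array(ci['orientation'])@np.r_[p,1]; e=np.array(ci['eye']); return e+w*(z-e[2])/w[2]
E
python3 - <<'E'
from h import *
np.set_printoptions(precision=4,suppress=True)
for c in ['top','side']:
    ci,im,d=snap(c,c+'0.png'); print(c,ci['eye'])
    for q in ['steamer','lid','lid_tab','knife','dish','dish_grip','egg_center','egg_cup','salt_cellar','egg_timer']:
        o=r.trace(q,c)
        if not o: print(q,None);continue
        P=pts(ci,d,o[0]['region'])
        print(q,round(o[0]['conf'],2),o[0]['rect'],P.min(0) if len(P) else '',P.max(0) if len(P) else '',np.median(P,0) if len(P) else '')
print(r.sense()['t'])
E
```

```text
top [ 0.4357 -0.1186  1.0123]
steamer 0.45 [188.0, 172.6, 272.5, 243.3] [ 0.4363  0.012  -0.0034] [0.6257 0.2522 0.1438] [0.5232 0.1069 0.1274]
lid 0.8 [188.1, 170.2, 275.6, 244.0] [ 0.4362  0.0103 -0.0054] [0.6415 0.2559 0.1438] [0.5248 0.1074 0.127 ]
lid_tab 0.72 [193.1, 171.2, 271.6, 243.8] [ 0.4363  0.012  -0.0023] [0.6344 0.2279 0.1438] [0.5231 0.107  0.1279]
knife 0.8 [307.5, 218.6, 381.0, 231.5] [ 0.4646 -0.2786 -0.0029] [ 0.504  -0.0756  0.0246] [ 0.4833 -0.168   0.0137]
dish None
dish_grip None
egg_center 0.55 [305.3, 165.7, 318.3, 188.3] [ 0.5867 -0.119  -0.0004] [ 0.6379 -0.0732  0.2616] [ 0.6162 -0.0943  0.0346]
egg_cup 0.8 [305.9, 168.3, 320.0, 186.7] [ 0.5867 -0.1163 -0.0004] [ 0.6359 -0.0732  0.2616] [ 0.6141 -0.0944  0.0337]
salt_cellar 0.63 [283.3, 142.8, 308.8, 168.7] [ 0.6008 -0.0964 -0.0015] [ 0.7011 -0.0178  0.2695] [ 0.6624 -0.0558  0.0509]
egg_timer 0.81 [435.3, 196.4, 466.2, 218.4] [ 0.4918 -0.4958 -0.0039] [ 0.5561 -0.4296  0.0601] [ 0.5214 -0.4566  0.0432]
side [0.6049 0.8595 0.5851]
steamer 0.91 [294.2, 221.5, 381.3, 308.2] [ 0.422  -0.1683 -0.0015] [0.6261 0.2363 0.1419] [0.5357 0.1875 0.0997]
lid 0.66 [297.8, 220.0, 375.7, 290.7] [ 0.4064 -0.16   -0.0008] [0.6249 0.2315 0.1419] [0.5357 0.1795 0.1155]
lid_tab 0.8 [296.0, 218.9, 379.3, 291.9] [ 0.4331 -0.1536 -0.0003] [0.6247 0.233  0.1419] [0.5359 0.1795 0.1157]
knife None
dish None
dish_grip 0.69 [316.1, 168.5, 334.0, 185.1] [ 0.4898 -0.5415  0.0017] [ 0.5499 -0.4274  0.0589] [ 0.5208 -0.4411  0.036 ]
egg_center None
egg_cup 0.79 [292.1, 218.5, 303.7, 240.2] [ 0.5945 -0.127   0.0002] [ 0.636  -0.0695  0.0511] [ 0.6176 -0.0874  0.036 ]
salt_cellar 0.57 [266.6, 223.0, 290.5, 248.6] [ 0.6373 -0.1749 -0.0017] [ 0.7156 -0.0195  0.0613] [ 0.6737 -0.0349  0.0405]
egg_timer 0.67 [318.5, 170.3, 330.6, 183.6] [ 0.4893 -0.492   0.0046] [ 0.5499 -0.4274  0.0584] [ 0.5209 -0.4404  0.0361]
1.1
```

View pics/top0.png

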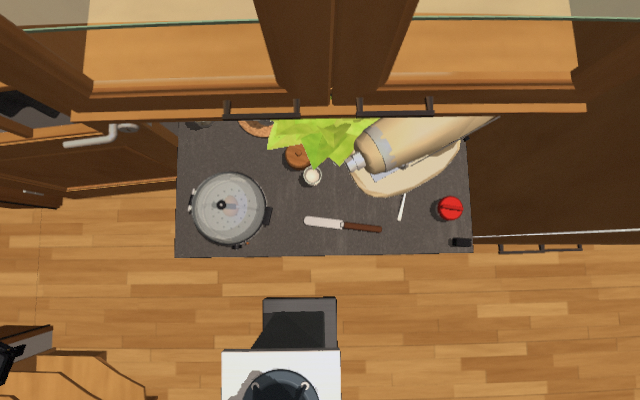

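View pics/side0.png

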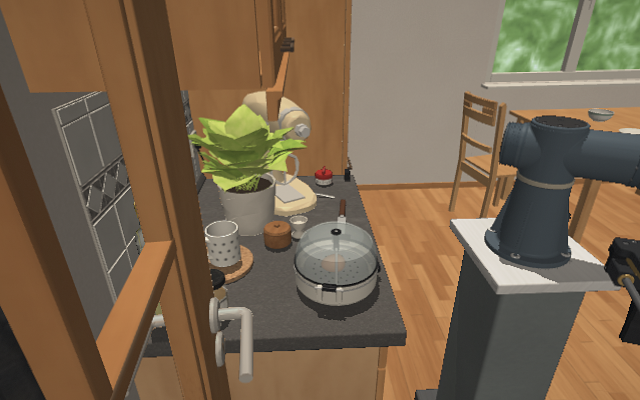

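Run:
```python
from h import *
np.set_printoptions(precision=3,suppress=True)
s=r.sense();R=np.array(s['tcp_rot']);p=np.array(s['tcp_pos']);print(p,R,s['wrist_force'],s['grip_width'])
ci=r.camera_info('wrist');print(ci['camera_matrix'],R.T@(np.array(ci['eye'])-p),R.T@np.array(ci['orientation']))
# rough knife axis & steamer from top
ct=r.camera_info('top')
for n,u,v,z in [('tip',305,221,.01),('hend',381,229.5,.01),('knob',221,205,.14),('tab',269,216,.065)]: print(n,ground(ct,u,v,z))
# target: tool down, y axis along world x
T=np.array([0.42,-0.06,0.36]);print('shift mm',R.T@(T-p)*1000)
```

```text
[0.233 0.58  0.223] [[-0.928  0.373 -0.   ]
 [ 0.373  0.928 -0.   ]
 [ 0.    -0.    -1.   ]] [-0.644 -0.417  0.004] 0.08691199380104979
[[323.995   0.    315.254]
 [  0.    323.995 197.596]
 [  0.      0.      1.   ]] [ 0.071 -0.001 -0.161] [[ 0.    -0.965 -0.263]
 [ 1.     0.     0.001]
 [-0.001 -0.263  0.965]]
tip [ 0.496 -0.073  0.01 ]
hend [ 0.469 -0.28   0.01 ]
knob [0.53  0.123 0.14 ]
tab [0.507 0.018 0.065]
shift mm [-412.137 -524.167 -137.437]
```

Emit:
send_rows(deltas="87 -32 -34 -6 0 0 0.1; 87 -64 -68 -12 0 0 0.2; 87 -96 -102 -18 0 0 0.3; 87 -128 -136 -24 0 0 0.4; 87 -160 -170 -30 0 0 0.5; 87 -192 -204 -36 0 0 0.6; 87 -224 -238 -42 0 0 0.7; 87 -256 -272 -48 0 0 0.8; 87 -288 -306 -54 0 0 0.9; 87 -320 -340 -60 0 0 1.0")

```text
t: 2.1
tcp_pos: [0.4036, 0.1435, 0.2832]
tcp_rot: [[-0.184, 0.983, 0.001], [0.983, 0.184, 0.0], [-0.0, 0.001, -1.0]]
wrist_force: [0.2, -0.2, -0.6]
grip_width: 0.0871
grip_force: 0.0
```

Run:
```python
from h import *
np.set_printoptions(precision=3,suppress=True)
s=r.sense();R=np.array(s['tcp_rot']);p=np.array(s['tcp_pos']);print(p,R,s['joints'],s['wrist_force'])
a=np.radians(82.6);Rt=np.array([[np.cos(a),np.sin(a),0],[np.sin(a),-np.cos(a),0],[0,0,-1]])
from scipy.spatial.transform import Rotation as Q
print(R.T@(np.array([.46,0,.3])-p)*1000,Q.from_matrix(R.T@Rt).as_rotvec())
```

```text
[0.404 0.143 0.283] [[-0.184  0.983  0.001]
 [ 0.983  0.184  0.   ]
 [-0.     0.001 -1.   ]] [ 0.079  0.176  1.817  0.     1.148 -0.106] [ 0.204 -0.194 -0.583]
[-151.42    29.114  -16.798] [ 0.001 -0.     0.314]
```

Emit:
send_rows(deltas="87 -38 7 -4 0 0 0.08; 87 -76 14 -8 0 0 0.16; 87 -114 21 -13 0 0 0.24; 87 -151 29 -17 0 0 0.31; 87 -151 29 -17 0 0 0.31; 87 -151 29 -17 0 0 0.31")

```text
t: 2.7
tcp_pos: [0.4599, 0.0019, 0.2995]
tcp_rot: [[0.122, 0.992, -0.0], [0.992, -0.122, 0.001], [0.001, -0.0, -1.0]]
wrist_force: [-0.5, 0.5, -0.4]
grip_width: 0.0869
grip_force: 0.0
```

Run:
```python
from h import *
np.set_printoptions(precision=4,suppress=True)
ci,im,d=snap('wrist','w1.png');print(ci['eye'])
np.savez('w1.npz',d=d,im=im,**{k:np.array(v) for k,v in ci.items()})
for q in ['knife','lid','steamer','dish','dish_grip']:
    for o in r.trace(q,'wrist')[:1]:
        P=pts(ci,d,o['region']);np.save(q+'_w1.npy',o['region'])
        print(q,round(o['conf'],2),o['rect'],P.min(0),P.max(0),np.median(P,0))
        if q=='knife':
            m=o['region'];P=P[(P[:,2]>-.005)&(P[:,2]<.04)];c=P[:,:2].mean(0);u,sv,vt=np.linalg.svd(P[:,:2]-c,full_matrices=False)
            a=vt[0]*np.sign(vt[0,1]);t=(P[:,:2]-c)@a;print('axis',a,'ends',c+a*t.min(),c+a*t.max(),t.max()-t.min())
```

```text
[0.4691 0.0719 0.4604]
knife 0.88 [336.8, 206.0, 358.1, 317.1] [ 0.4647 -0.261  -0.0031] [0.5092 0.0328 0.3855] [ 0.4886 -0.1281  0.0103]
axis [0.1398 0.9902] ends [ 0.4726 -0.2595] [ 0.4995 -0.069 ] 0.19242283075406583
lid 0.67 [274.3, 0.6, 454.2, 156.2] [ 0.4194 -0.0001 -0.0046] [0.6625 0.2126 0.1413] [0.5194 0.1091 0.1307]
steamer 0.95 [272.1, 0.0, 456.5, 158.1] [ 0.4194 -0.0006 -0.0046] [0.6595 0.2118 0.1413] [0.5192 0.1091 0.1308]
dish_grip 0.53 [273.5, 0.0, 453.1, 155.7] [ 0.4232  0.0113 -0.004 ] [0.6625 0.1847 0.1413] [0.5193 0.1093 0.1308]
```

View pics/w1.png

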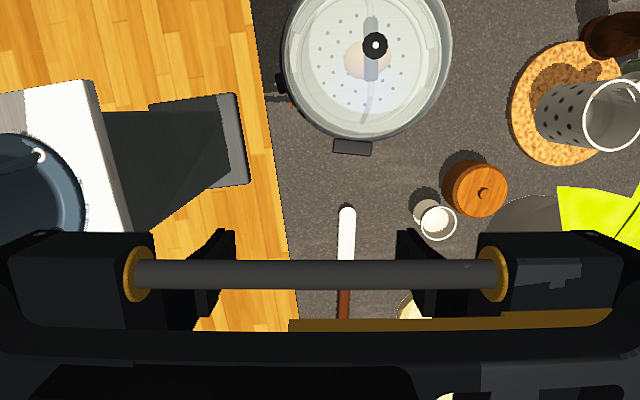

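Run:
```python
from h import *
from scipy.optimize import least_squares
np.set_printoptions(precision=4,suppress=True)
z=np.load('w1.npz');im=z['im'];ci={k:z[k] for k in ['camera_matrix','k1','eye','orientation']};ci['k1']=float(ci['k1'])
g=im.max(2).astype(int)
# tab
m=np.zeros(g.shape,np.uint8);m[134:162,325:380]=(g[134:162,325:380]<62)
n,l,st,ce=cv2.connectedComponentsWithStats(m);i=1+st[1:,4].argmax();print(st[i],ce[i])
v,u=np.nonzero(l==i);W=np.array([ground(ci,a,b,.067) for a,b in zip(u,v)])[:,:2]
rc=cv2.minAreaRect((W*1000).astype(np.float32));print('tab rect',rc, cv2.boxPoints(rc).tolist())
# steamer silhouette
reg=np.load('steamer_w1.npy').astype(np.uint8)
c=max(cv2.findContours(reg,0,1)[0],key=len)[:,0]
c=c[(c[:,1]>3)]
Q=np.array([ground(ci,a,b,.061) for a,b in c])[:,:2]
f=lambda p:np.hypot(*(Q-p[:2]).T)-.097
s=least_squares(f,[.526,.115],loss='soft_l1',f_scale=.002);print('centre fix r',s.x,np.median(abs(f(s.x))))
f2=lambda p:np.hypot(*(Q-p[:2]).T)-p[2]
s=least_squares(f2,[.526,.115,.097],loss='soft_l1',f_scale=.002);print('free',s.x,np.median(abs(f2(s.x))))
# knob
d=z['d'];P=pts(ci,d,(g<60)&(np.arange(640)[None]>355)&(np.arange(640)[None]<395)&(np.arange(400)[:,None]<62)&(np.arange(400)[:,None]>28)&(d<.335));print('knob',np.median(P,0),len(P))
# blade: bright low-saturation columns per row
for row in [210,215,225,235,245,255]:
    x=np.nonzero((g[row,330:365]>150))[0]+330
    if len(x): print(row,x.min(),x.max(),ground(ci,x.min()-.5,row,.011)[:2],ground(ci,x.max()+.5,row,.011)[:2])
col=g[198:216,347];print(col)
print('tip',ground(ci,347.5,206.5,.011))
for row in [292,300,310,318]:
    x=np.nonzero((im[row,330:365,0].astype(int)-im[row,330:365,2]>25))[0]+330;
    if len(x): print(row,x.min(),x.max(),ground(ci,(x.min()+x.max())/2,row,.02)[:2])
```

```text
[332 138  40  18 150] [351.42   145.2133]
tab rect ((507.95892333984375, 24.009506225585938), (18.39400291442871, 47.10979461669922), 77.36835479736328) [[482.9629211425781, 20.186145782470703], [528.9324951171875, 9.88407039642334], [532.9549560546875, 27.832866668701172], [486.9853515625, 38.13494110107422]]
centre fix r [0.532  0.1214] 0.0029738257296730575
free [0.5335 0.1245 0.1004] 0.0019428412579494056
knob [0.5302 0.1234 0.1393] 465
210 341 354 [ 0.4884 -0.0722] [ 0.5086 -0.0746]
215 339 355 [ 0.4847 -0.0794] [ 0.5094 -0.0824]
225 339 355 [ 0.4831 -0.0948] [ 0.508  -0.0979]
235 338 354 [ 0.48   -0.1103] [ 0.5051 -0.1134]
245 338 354 [ 0.4784 -0.1263] [ 0.5037 -0.1294]
255 338 354 [ 0.4767 -0.1426] [ 0.5023 -0.1458]
[108 102 108 124  69  52  53  44  35 255 255 254 253 253 253 253 251 253]
tip [ 0.499  -0.0681  0.011 ]
292 335 360 [ 0.4854 -0.2021]
300 334 363 [ 0.4857 -0.2163]
310 338 364 [ 0.4879 -0.2348]
318 330 364 [ 0.4803 -0.2486]
```

Run:
```python
from h import *
np.set_printoptions(precision=3,suppress=True)
ci,im,d=snap('top')
i=im.astype(int);m=(i[:,:,1]-i[:,:,2]>60)&(i[:,:,1]>120)&(i[:,:,1]>i[:,:,0]-10)
P=pts(ci,d,m);P=P[P[:,2]<.6]
for y in np.arange(-.4,.1,.05):
    q=P[(P[:,1]>y)&(P[:,1]<y+.05)]
    if len(q)>3: print(round(y,2),np.percentile(q[:,0],2),np.median(q[:,2]),q[q[:,0].argmin()])
```

```text
-0.25 0.665305933292899 0.253942311596437 [ 0.661 -0.201  0.26 ]
-0.2 0.6036424941010728 0.2560809701046955 [ 0.594 -0.157  0.262]
-0.15 0.5974545429994499 0.26585752372001953 [ 0.589 -0.102  0.263]
-0.1 0.6116717840953919 0.27504098535614124 [ 0.597 -0.098  0.264]
-0.05 0.6421907582746482 0.23825565660342152 [ 0.64  -0.013  0.238]
```

Emit:
send_rows(deltas="87 -39 9 20 0 0 0.01; 87 -77 18 50 0 0 0.01; 87 -116 28 80 0 0 0.01; 87 -155 37 110 0 0 0.01; 87 -194 46 145 0 0 0.01; 87 -194 46 180 0 0 0.01; 87 -194 46 205 0 0 0.01; 87 -194 46 205 0 0 0.01")

```text
t: 3.85
tcp_pos: [0.48, -0.1943, 0.0914]
tcp_rot: [[0.131, 0.991, -0.007], [0.991, -0.131, 0.005], [0.004, -0.007, -1.0]]
wrist_force: [-1.2, 0.2, 0.2]
grip_width: 0.0871
grip_force: 0.0
```

Emit:
send_rows(deltas="87 0 0 35 0 0 0; 87 0 0 65 0 0 0; 87 0 0 82 0 0 0; 87 0 0 90 0 0 0; 87 0 0 90 0 0 0; 40 0 0 90 0 0 0; 10 0 0 90 0 0 0; 10 0 0 90 0 0 0; 10 0 0 90 0 0 0; 10 0 0 90 0 0 0")

```text
t: 4.85
tcp_pos: [0.4824, -0.1959, 0.005]
tcp_rot: [[0.131, 0.991, 0.001], [0.991, -0.131, -0.0], [-0.0, 0.001, -1.0]]
wrist_force: [-0.1, -0.1, 0.1]
grip_width: 0.0551
grip_force: 0.0
```

Emit:
send_rows(deltas="10 0 0 0 0 0 0; 10 0 0 0 0 0 0; 10 0 0 0 0 0 0")

```text
t: 5.15
tcp_pos: [0.4822, -0.1958, 0.0045]
tcp_rot: [[0.131, 0.991, -0.0], [0.991, -0.131, 0.0], [0.0, -0.0, -1.0]]
wrist_force: [0.1, 0.6, -0.4]
grip_width: 0.031
grip_force: 0.0
```

Emit:
send_rows(deltas="10 0 0 0 0 0 0; 10 0 0 0 0 0 0; 10 0 0 0 0 0 0; 10 0 0 0 0 0 0")

```text
t: 5.55
tcp_pos: [0.482, -0.1956, 0.0045]
tcp_rot: [[0.131, 0.991, -0.0], [0.991, -0.131, 0.0], [0.0, -0.0, -1.0]]
wrist_force: [-1.2, 0.0, 0.0]
grip_width: 0.0181
grip_force: 30.0
```

Emit:
send_rows(deltas="10 0 0 -15 0 0 0; 10 0 0 -35 0 0 0; 10 0 0 -60 0 0 0; 10 0 0 -80 0 0 0; 10 0 0 -80 0 0 0; 10 0 0 -80 0 0 0")

```text
t: 6.15
tcp_pos: [0.4822, -0.1957, 0.0844]
tcp_rot: [[0.131, 0.991, 0.0], [0.991, -0.131, -0.0], [-0.0, 0.0, -1.0]]
wrist_force: [0.1, 0.3, -2.0]
grip_width: 0.0175
grip_force: 30.0
```

Run:
```python
from h import *
np.set_printoptions(precision=4,suppress=True)
s=r.sense();print(s['tcp_pos'],s['grip_width'],s['grip_force'],s['wrist_force'],s['moment'])
ci,im,d=snap('wrist','w2.png');np.savez('w2.npz',d=d,im=im,**{k:np.array(v) for k,v in ci.items()})
g=im.min(2).astype(int)
for o in r.trace('knife','wrist')[:1]:
    m=o['region'];print(o['conf'],o['rect']);P=pts(ci,d,m);R=np.array(s['tcp_rot']);L=(P-s['tcp_pos'])@R
    for x in range(20,150,10):
        q=L[(L[:,0]>x/1e3)&(L[:,0]<(x+10)/1e3)]
        if len(q)>5: print(x,len(q),np.median(q,0),q[:,1].min(),q[:,1].max())
    print('max x',L[:,0].max())
```

```text
[ 0.4822 -0.1957  0.0844] 0.01753999222789721 29.97991919517517 [ 0.1023  0.2544 -1.96  ] [-0.0899  0.0886 -0.0164]
0.88 [287.8, 0.1, 344.8, 317.9]
20 908 [ 0.0258  0.001  -0.0068] -0.017922606320671372 0.01252340143414919
30 967 [ 0.0351  0.001  -0.0055] -0.010937150194783396 0.01283419037763993
40 998 [ 0.045   0.001  -0.0055] -0.011179475780025814 0.012716910464075016
50 1051 [ 0.0549  0.001  -0.0055] -0.011132640989205177 0.01294602939620902
60 1119 [ 0.0652  0.001  -0.0055] -0.010849956117772105 0.012811166322774122
70 1167 [ 0.0752  0.0009 -0.0056] -0.017824993479975987 0.021072035212683225
80 1238 [ 0.0849  0.0009 -0.0055] -0.010991411293407463 0.020978033376208443
90 1251 [ 0.095   0.0009 -0.0055] -0.01083056135821298 0.02073489691664506
100 1318 [ 0.1051  0.0009 -0.0055] -0.017912538700881248 0.01292122223775094
110 1035 [ 0.1138  0.0009 -0.0055] -0.017992510912424126 0.01280221457752975
max x 0.12446249094108529
```

View pics/w2.png

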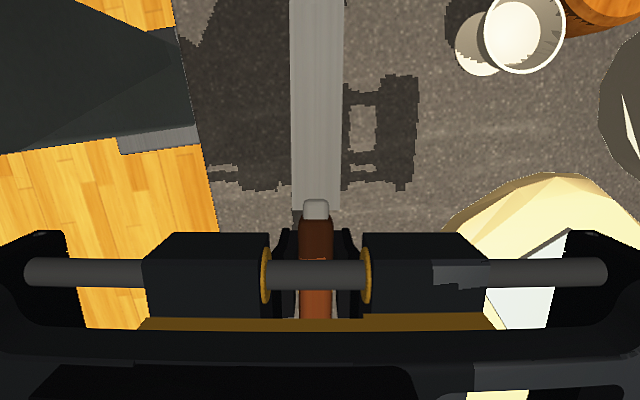

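Emit:
send_rows(deltas="10 14 -4 7 0 0 0.02; 10 28 -7 14 0 0 0.04; 10 42 -11 21 0 0 0.06; 10 56 -14 28 0 0 0.08; 10 69 -18 33 0 0 0.09; 10 69 -18 33 0 0 0.09; 10 69 -18 33 0 0 0.09; 10 69 -18 33 0 0 0.09")

```text
t: 7.05
tcp_pos: [0.4739, -0.1258, 0.0514]
tcp_rot: [[0.219, 0.976, 0.001], [0.976, -0.219, -0.0], [-0.0, 0.001, -1.0]]
wrist_force: [-0.2, -0.1, -1.0]
grip_width: 0.0179
grip_force: 30.0
```

Run:
```python
from h import *
np.set_printoptions(precision=4,suppress=True)
s=r.sense();print(s['tcp_pos'],s['tcp_rot'],s['wrist_force'])
cs,im,d=snap('side');ct,it,dt=snap('top')
cv2.imwrite('pics/c3.png',np.vstack([cv2.resize(im[190:290,270:390,::-1],(600,500),interpolation=2)[:300],cv2.resize(it[180:240,240:360,::-1],(600,300),interpolation=2)]))
# expected pixel of tip
def proj(ci,P):
    p=(np.array(P)-ci['eye'])@np.array(ci['orientation']);p=p[:2]/p[2];q=p*(1+ci['k1']*(p@p));K=np.array(ci['camera_matrix']);return K[:2,:2]@q+K[:2,2]
tip=np.array(s['tcp_pos'])+np.array(s['tcp_rot'])@[.129,.001,-.0055]
n=np.array([.218,.976]);C=np.array([.5302,.1233])
print('tip',tip,'R',(C-tip[:2])@n)
for nm,ci,x0,y0 in [('side',cs,270,190),('top',ct,240,180)]:
    for l,P in [('tip',tip),('notchmouth',np.r_[C-.097*n,.0565]),('tabend',np.r_[C-.111*n,.0645])]: print(nm,l,(proj(ci,P)-[x0,y0])*5+[0,300*(nm=='top')])
```

```text
[ 0.4739 -0.1258  0.0514] [[ 0.2195  0.9756  0.0006]
 [ 0.9756 -0.2195 -0.0004]
 [-0.0003  0.0007 -1.    ]] [-0.2069 -0.069  -1.031 ]
tip [ 0.5032 -0.0001  0.0569] R 0.12635309128355066
side tip [357.8826 218.7633]
side notchmouth [352.3182 249.1037]
side tabend [355.7693 221.5203]
top tip [181.7226 487.9218]
top notchmouth [127.0218 477.657 ]
top tabend [150.8941 481.9336]
```

View pics/c3.png

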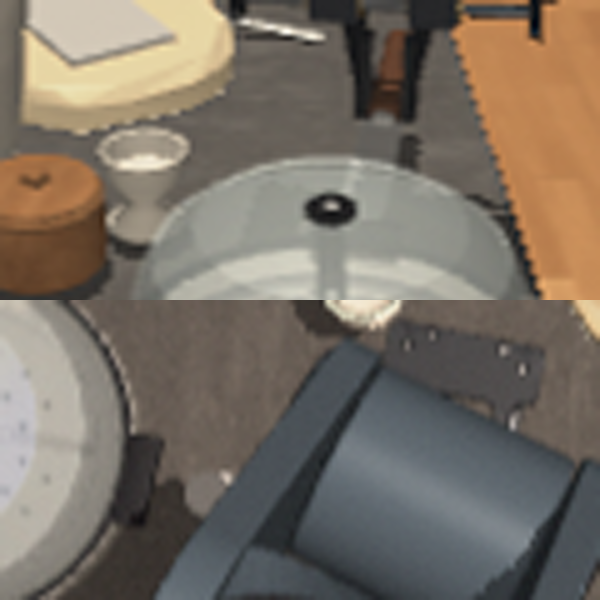

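Emit:
send_rows(deltas="10 8 0 0 0 0 0; 10 16 0 0 0 0 0; 10 23 0 0 0 0 0; 10 29 0 0 0 0 0; 10 34 0 0 0 0 0; 10 38 0 0 0 0 0; 10 41 0 0 0 0 0; 10 41 0 0 0 0 0")

```text
t: 7.95
tcp_pos: [0.4824, -0.0846, 0.0516]
tcp_rot: [[0.219, 0.976, -0.0], [0.976, -0.219, 0.0], [0.0, -0.0, -1.0]]
wrist_force: [0.3, 0.2, -1.0]
grip_width: 0.0179
grip_force: 30.0
```

Run:
```python
from h import *
s=r.sense();print(s['tcp_pos'],s['wrist_force'],s['moment'])
# plan level lift: lid contact point rho from hinge; tip stays `e` beyond inner rim
n=np.array([.218,.976])
for th in [.1,.2,.3,.45,.6,.75,.9,1.05,1.2,1.3,1.4]:
    # rim lip at 200mm from hinge (r 95.5), tab underside 1mm above hinge level
    y=104.5-200*np.cos(th)-1*np.sin(th);z=61+200*np.sin(th)+1*np.cos(th)
    y2=104.5-215.5*np.cos(th);z2=61+215.5*np.sin(th)
    print(th,round(y+95.5),round(z-62),'tab end',round(y2+111),round(z2-61))
```

```text
[ 0.48240543 -0.08460245  0.05156094] [ 0.29510547  0.22827203 -1.02753928] [-0.03214639  0.10383956 -0.00848132]
0.1 1 20 tab end 1 22
0.2 4 40 tab end 4 43
0.3 9 59 tab end 10 64
0.45 19 87 tab end 21 94
0.6 34 113 tab end 38 122
0.75 53 136 tab end 58 147
0.9 75 156 tab end 82 169
1.05 100 173 tab end 108 187
1.2 127 186 tab end 137 201
1.3 146 192 tab end 158 208
1.4 165 196 tab end 179 212
```

Emit:
send_rows(deltas="10 0 0 -5 0 0 0; 10 0 0 -10 0 0 0; 10 1 0 -18 0 0 0; 10 2 -2 -27 0 0 0.02; 10 4 -4 -37 0 0 0.04; 10 8 -7 -47 0 0 0.06; 10 12 -10 -57 0 0 0.08; 10 17 -13 -67 0 0 0.1; 10 22 -16 -77 0 0 0.12; 10 27 -19 -88 0 0 0.15")

```text
t: 8.95
tcp_pos: [0.4694, -0.0538, 0.1404]
tcp_rot: [[0.364, 0.931, -0.0], [0.931, -0.364, 0.0], [0.0, -0.0, -1.0]]
wrist_force: [0.2, 0.6, -2.0]
grip_width: 0.0175
grip_force: 30.0
```

Run:
```python
from h import *
s=r.sense();print(s['tcp_pos'],s['wrist_force'],s['moment'])
cs,im,d=snap('side');ct,it,dt=snap('top')
cv2.imwrite('pics/c4.png',np.vstack([cv2.resize(im[140:310,230:430,::-1],(640,544),interpolation=2)]))
```

```text
[ 0.46936979 -0.05378024  0.14040373] [ 0.22670228  0.59262769 -2.00027938] [-0.20659797  0.13644434  0.04825452]
```

View pics/c4.png

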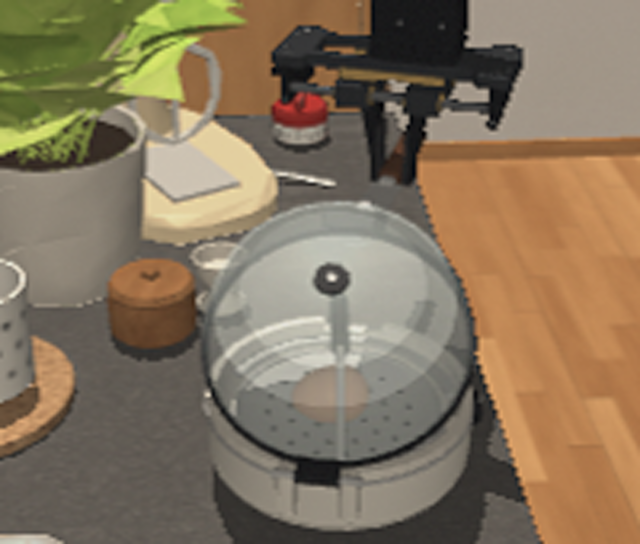

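Emit:
send_rows(deltas="10 7 -1 -15 0 0 0; 10 15 -2 -29 0 0 0; 10 24 -4 -41 0 0 0; 10 34 -5 -53 0 0 0; 10 44 -7 -63 0 0 0; 10 55 -9 -73 0 0 0; 10 67 -10 -82 0 0 0; 10 80 -12 -90 0 0 0; 10 80 -12 -90 0 0 0")

```text
t: 9.95
tcp_pos: [0.4881, 0.0261, 0.2305]
tcp_rot: [[0.36, 0.933, 0.001], [0.933, -0.36, 0.0], [0.001, 0.001, -1.0]]
wrist_force: [0.5, 0.2, -2.9]
grip_width: 0.0177
grip_force: 30.0
```

Run:
```python
from h import *
s=r.sense();print(s['tcp_pos'],s['wrist_force'],s['moment'])
cs,im,d=snap('side')
cv2.imwrite('pics/c5.png',np.vstack([cv2.resize(im[130:310,230:430,::-1],(640,576),interpolation=2)]))
```

```text
[0.48807378 0.02613629 0.23049066] [ 0.50790199  0.18001741 -2.91668959] [-0.11388147  0.12220895  0.04287647]
```

View pics/c5.png

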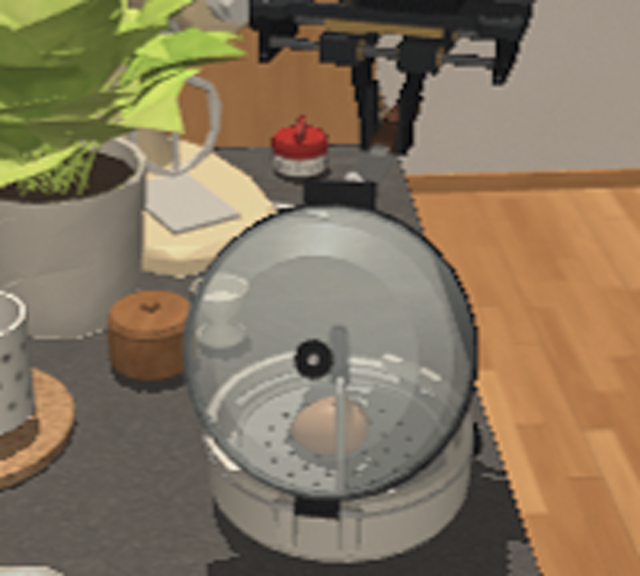

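Emit:
send_rows(deltas="10 9 -1 -5 0 0 0; 10 18 -3 -9 0 0 0; 10 27 -4 -13 0 0 0; 10 36 -6 -17 0 0 0; 10 45 -7 -20 0 0 0; 10 55 -9 -22 0 0 0; 10 64 -10 -24 0 0 0; 10 72 -11 -25 0 0 0; 10 72 -11 -25 0 0 0; 10 72 -11 -25 0 0 0")

```text
t: 11.0
tcp_pos: [0.5034, 0.0956, 0.2544]
tcp_rot: [[0.362, 0.932, -0.0], [0.932, -0.362, -0.0], [-0.0, -0.0, -1.0]]
wrist_force: [-0.3, 0.7, -2.3]
grip_width: 0.0179
grip_force: 30.0
```

Run:
```python
from h import *
s=r.sense();print(s['tcp_pos'],s['wrist_force'],s['moment'])
cs,im,d=snap('side')
cv2.imwrite('pics/c6.png',np.vstack([cv2.resize(im[130:310,230:430,::-1],(640,576),interpolation=2)]))
```

```text
[0.50340168 0.09564603 0.25444072] [-0.32779922  0.70344978 -2.29119996] [-0.28528859  0.04633056 -0.11918967]
```

View pics/c6.png

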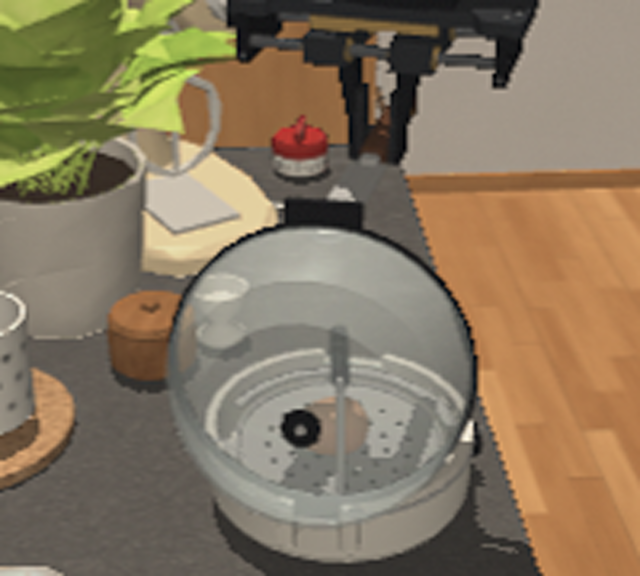

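Emit:
send_rows(deltas="10 8 -1 -1 0 0 0; 10 15 -2 -3 0 0 0; 10 22 -3 -4 0 0 0; 10 22 -3 -4 0 0 0; 10 22 -3 -4 0 0 0; 10 22 -3 -4 0 0 0; 10 22 -3 -4 0 0 0; 10 22 -3 -4 0 0 0")

```text
t: 11.85
tcp_pos: [0.5085, 0.117, 0.2586]
tcp_rot: [[0.363, 0.932, -0.0], [0.932, -0.363, 0.0], [-0.0, -0.0, -1.0]]
wrist_force: [0.8, 0.6, -3.1]
grip_width: 0.0175
grip_force: 30.0
```

```bash
cat > lid.py <<'E'
from h import *
def lid():
    cs,im,d=snap('side')
    g=im.max(2); C=np.array([.5302,.1233]);n=np.array([.218,.976]);m=np.array([.976,-.218])
    P=pts(cs,d,(g<60)&(d>.2)&(d<.8)); L=np.c_[(P[:,:2]-C)@m,(P[:,:2]-C)@n,P[:,2]]
    q=L[(abs(L[:,0])<.035)&(L[:,2]>.17)&(L[:,2]<.3)&(L[:,1]>-.05)&(L[:,1]<.25)]
    h=np.median(q,0) if len(q) else np.zeros(3); print('tab',h,len(q),'theta',np.arctan2(h[2]-.061,.1045-h[1]))
    return cs,im,d
E
python3 - <<'E'
from lid import *
s=r.sense();print(s['tcp_pos'],s['wrist_force']);lid()
E
```

```text
[0.50854821 0.1169587  0.25857456] [ 0.84093074  0.56683315 -3.12505764]
tab [-0.00531444  0.11070036  0.27091103] 398 theta 1.600325779864302
```

Emit:
send_rows(deltas="10 0 0 8 0 0 0; 10 -10 0 16 0 0 0; 10 -40 5 18 0 0 0; 10 -80 12 25 0 0 0; 10 -125 22 40 0 0 0; 10 -170 34 60 0 0 0; 10 -215 46 90 0 0 0; 10 -255 58 120 0 0 0; 10 -285 66 150 0 0 0; 10 -302 71 180 0 0 0")

```text
t: 12.9
tcp_pos: [0.4649, -0.1939, 0.0771]
tcp_rot: [[0.365, 0.931, 0.001], [0.931, -0.365, -0.002], [-0.001, 0.002, -1.0]]
wrist_force: [0.1, 0.1, -1.1]
grip_width: 0.0175
grip_force: 30.0
```

Emit:
send_rows(deltas="10 0 0 30 0 0 0; 10 0 0 50 0 0 0; 10 0 0 62 0 0 0; 10 0 0 68 0 0 0; 10 0 0 71 0 0 0; 10 0 0 73 0 0 0; 10 0 0 73 0 0 0; 10 0 0 73 0 0 0")

```text
t: 13.7
tcp_pos: [0.4658, -0.1902, 0.0063]
tcp_rot: [[0.362, 0.932, 0.001], [0.932, -0.362, -0.001], [-0.0, 0.002, -1.0]]
wrist_force: [-0.8, -0.5, -0.8]
grip_width: 0.0178
grip_force: 30.0
```

Run:
```python
from lid import *
np.set_printoptions(precision=4,suppress=True)
s=r.sense();print(s['tcp_pos'],s['wrist_force'],s['moment']);lid()
ci,im,d=snap('wrist')
for o in r.trace('knife','wrist')[:1]:
    P=pts(ci,d,o['region']);R=np.array(s['tcp_rot']);L=(P-s['tcp_pos'])@R
    for x in range(30,120,20):
        q=L[(L[:,0]>x/1e3)&(L[:,0]<(x+10)/1e3)]
        if len(q)>5: print(x,np.median(q,0))
```

```text
[ 0.4658 -0.1902  0.0063] [-0.7549 -0.464  -0.8056] [-0.0601  0.0892  0.002 ]
tab [0.0004 0.1773 0.2577] 222 theta 1.9255336413046302
30 [ 0.035   0.0011 -0.0025]
50 [ 0.0551  0.0006 -0.001 ]
70 [0.075  0.0011 0.0005]
90 [0.095  0.0006 0.002 ]
110 [0.115  0.0006 0.0036]
```

Emit:
send_rows(deltas="14 0 0 0 0 0 0; 22 0 0 0 0 0 0; 30 0 0 0 0 0 0; 40 0 0 0 0 0 0; 50 0 0 0 0 0 0; 60 0 0 0 0 0 0; 60 0 0 0 0 0 0")

```text
t: 14.55
tcp_pos: [0.4653, -0.1901, 0.0055]
tcp_rot: [[0.363, 0.932, -0.0], [0.932, -0.363, 0.0], [0.0, -0.0, -1.0]]
wrist_force: [-0.1, 0.2, 0.2]
grip_width: 0.0539
grip_force: 0.0
```

Emit:
send_rows(deltas="60 0 0 -15 0 0 0; 60 0 0 -45 0 0 0; 60 0 0 -90 0 0 0; 60 0 0 -135 0 0 0; 60 0 0 -180 0 0 0; 60 0 0 -220 0 0 0; 60 0 0 -250 0 0 0; 60 0 0 -250 0 0 0")

```text
t: 15.35
tcp_pos: [0.4676, -0.1916, 0.2601]
tcp_rot: [[0.362, 0.932, 0.009], [0.932, -0.362, -0.006], [-0.002, 0.01, -1.0]]
wrist_force: [0.1, 0.4, 0.1]
grip_width: 0.0595
grip_force: 0.0
```

Run:
```python
from lid import *
np.set_printoptions(precision=4,suppress=True)
s=r.sense();print(s['tcp_pos'],s['grip_width']);lid()
ci,im,d=snap('wrist','w7.png')
for o in r.trace('knife','wrist')[:1]:
    P=pts(ci,d,o['region']);P=P[P[:,2]<.05];print(P.min(0),P.max(0),np.median(P,0))
    a=np.array([.363,.932]);t=(P[:,:2]-[.4658,-.1902])@a
    for x in np.arange(-.08,.13,.03):
        q=P[abs(t-x)<.005]; 
        if len(q)>5: print(round(x,2),np.median(q,0))
```

```text
[ 0.4676 -0.1916  0.2601] 0.05953915759785267
tab [0.0004 0.1775 0.2574] 222 theta 1.9266874457670964
[ 0.4307 -0.2701 -0.0025] [ 0.5201 -0.0708  0.021 ] [ 0.4821 -0.1496  0.0107]
-0.08 [ 0.4377 -0.264   0.0182]
-0.05 [ 0.4485 -0.237   0.0182]
-0.02 [ 0.4597 -0.2093  0.0183]
0.01 [ 0.4708 -0.1813  0.0182]
0.04 [ 0.4815 -0.1531  0.0099]
0.07 [ 0.4919 -0.1251  0.0099]
0.1 [ 0.5032 -0.0974  0.0101]
0.13 [ 0.5127 -0.073   0.0098]
```

View pics/w7.png

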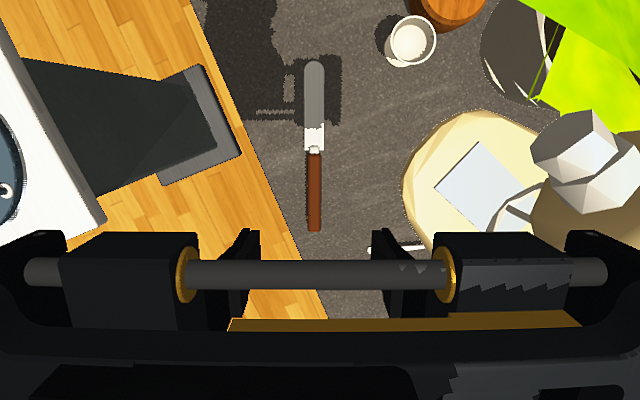

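Emit:
send_rows(deltas="60 36 -8 -7 0 0 -0.03; 60 73 -17 -14 0 0 -0.05; 60 110 -25 -21 0 0 -0.08; 60 146 -33 -28 0 0 -0.1; 60 182 -42 -35 0 0 -0.12; 60 218 -50 -40 0 0 -0.15; 60 218 -50 -40 0 0 -0.15; 60 218 -50 -40 0 0 -0.15")

```text
t: 16.3
tcp_pos: [0.4967, 0.0319, 0.2938]
tcp_rot: [[0.217, 0.976, -0.004], [0.976, -0.217, -0.0], [-0.001, -0.004, -1.0]]
wrist_force: [0.0, 0.4, -0.9]
grip_width: 0.0599
grip_force: 0.0
```

Run:
```python
from h import *
np.set_printoptions(precision=4,suppress=True)
s=r.sense();print(s['tcp_pos'],s['tcp_rot'])
ci,im,d=snap('wrist','w8.png');np.savez('w8.npz',d=d,im=im)
C=np.array([.5302,.1233])
P=pts(ci,d,d>0)
q=P[(np.hypot(*(P[:,:2]-C).T)<.06)&(P[:,2]>.105)&(P[:,2]<.14)]
def fit(q):
    (cx,cy),(w,h),a=cv2.minAreaRect((q[:,:2]*1000).astype(np.float32));
    vt=np.linalg.svd(q[:,:2]-q[:,:2].mean(0),full_matrices=False)[2][0];vt*=np.sign(vt[1]);print('n',len(q),'rect',cx,cy,w,h,'mean',q.mean(0),'axis deg',np.degrees(np.arctan2(vt[1],vt[0])),q[:,2].max())
fit(q)
for n in ['dish_grip','egg_center','dish']:
    for o in r.trace(n,'wrist')[:1]:
        p=pts(ci,d,o['region']);print(n,o['conf'],o['rect'],np.median(p,0))
        if n=='dish_grip':fit(p)
```

```text
[0.4967 0.0319 0.2938] [[ 0.2172  0.9761 -0.0039]
 [ 0.9761 -0.2172 -0.    ]
 [-0.0009 -0.0038 -1.    ]]
n 1039 rect 531.3335571289062 123.09573364257812 98.18733978271484 13.1642484664917 mean [0.5312 0.124  0.1188] axis deg 85.75691927193913 0.1233761562055462
dish_grip 0.79 [264.6, 17.9, 386.9, 154.4] [0.5292 0.1271 0.0386]
n 11935 rect 533.1189575195312 122.81221008300781 153.53744506835938 154.1533660888672 mean [0.531  0.1258 0.0459] axis deg 93.97914953034795 0.1233761562055462
egg_center 0.92 [311.1, 66.5, 358.2, 107.9] [0.5425 0.123  0.0663]
dish 0.6 [267.0, 15.6, 390.5, 152.4] [0.5291 0.1271 0.0386]
```

View pics/w8.png

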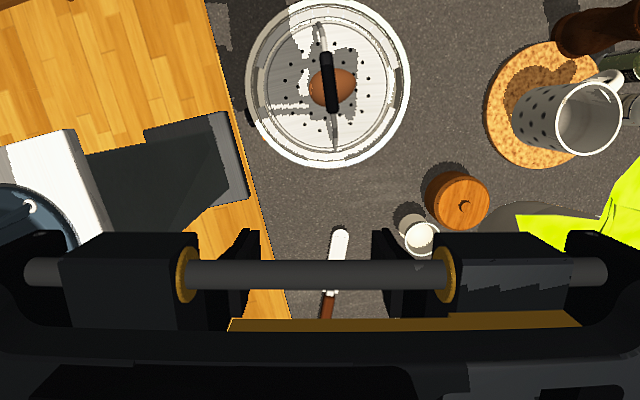

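Emit:
send_rows(deltas="60 32 5 15 0 0 -0.05; 60 64 9 30 0 0 -0.1; 60 96 14 50 0 0 -0.145; 60 96 14 75 0 0 -0.145; 60 96 14 105 0 0 -0.145; 60 96 14 135 0 0 -0.145; 60 96 14 160 0 0 -0.145; 60 96 14 180 0 0 -0.145; 60 96 14 192 0 0 -0.145; 60 96 14 196 0 0 -0.145")

```text
t: 17.5
tcp_pos: [0.5318, 0.1209, 0.0982]
tcp_rot: [[0.078, 0.997, -0.003], [0.997, -0.078, -0.0], [-0.0, -0.003, -1.0]]
wrist_force: [0.4, 0.6, 0.7]
grip_width: 0.0602
grip_force: 0.0
```

Emit:
send_rows(deltas="50 0 0 0 0 0 0; 40 0 0 0 0 0 0; 32 0 0 0 0 0 0; 26 0 0 0 0 0 0; 21 0 0 0 0 0 0; 17 0 0 0 0 0 0; 14 0 0 0 0 0 0; 12 0 0 0 0 0 0; 10 0 0 0 0 0 0; 8 0 0 0 0 0 0")

```text
t: 18.5
tcp_pos: [0.5309, 0.1219, 0.0994]
tcp_rot: [[0.076, 0.997, -0.003], [0.997, -0.076, 0.0], [-0.0, -0.003, -1.0]]
wrist_force: [-3.6, 0.9, 4.2]
grip_width: 0.0128
grip_force: 30.0
```

Emit:
send_rows(deltas="8 0 0 0 0 0 0; 8 0 0 0 0 0 0; 8 0 0 0 0 0 0")

```text
t: 18.8
tcp_pos: [0.531, 0.1219, 0.0994]
tcp_rot: [[0.076, 0.997, -0.003], [0.997, -0.076, 0.0], [-0.0, -0.003, -1.0]]
wrist_force: [-5.4, 0.1, 5.8]
grip_width: 0.0128
grip_force: 30.0
```

Emit:
send_rows(deltas="8 0 -1 -1 0 0 0; 8 0 -1 -1 0 0 -0.03; 8 0 -1 -1 0 0 -0.08; 8 0 -1 -1 0 0 -0.15; 8 0 -1 -1 0 0 -0.22; 8 0 -1 -1 0 0 -0.29; 8 0 -1 -1 0 0 -0.36; 8 0 -1 -1 0 0 -0.43; 8 0 -1 -1 0 0 -0.5; 8 0 -1 -1 0 0 -0.57")

```text
t: 19.8
tcp_pos: [0.5328, 0.1217, 0.1003]
tcp_rot: [[-0.478, 0.879, 0.003], [0.879, 0.478, -0.0], [-0.001, 0.002, -1.0]]
wrist_force: [-0.6, 0.0, -2.7]
grip_width: 0.0129
grip_force: 30.0
```

Emit:
send_rows(deltas="8 0 0 0 0 0 -0.07; 8 0 0 0 0 0 -0.15; 8 0 0 0 0 0 -0.23; 8 0 0 0 0 0 -0.31; 8 0 0 0 0 0 -0.39; 8 0 0 0 0 0 -0.47; 8 0 0 0 0 0 -0.55; 8 0 0 0 0 0 -0.63; 8 0 0 0 0 0 -0.71; 8 0 0 0 0 0 -0.78")

```text
t: 20.8
tcp_pos: [0.5326, 0.1219, 0.1003]
tcp_rot: [[-0.957, 0.289, 0.002], [0.289, 0.957, 0.0], [-0.002, 0.001, -1.0]]
wrist_force: [-1.5, 1.4, -2.3]
grip_width: 0.0123
grip_force: 30.0
```

Emit:
send_rows(deltas="8 0 0 0 0 0 -0.04; 8 0 0 0 0 0 -0.07; 8 0 0 0 0 0 -0.07; 8 0 0 0 0 0 -0.07")

```text
t: 21.2
tcp_pos: [0.5325, 0.1219, 0.1004]
tcp_rot: [[-0.974, 0.225, 0.002], [0.225, 0.974, 0.0], [-0.002, 0.001, -1.0]]
wrist_force: [0.6, 0.8, -2.9]
grip_width: 0.0129
grip_force: 30.0
```

Run:
```python
from h import *
np.set_printoptions(precision=4,suppress=True)
s=r.sense();print(s['joints'],s['wrist_force'],s['moment'])
R=np.array(s['tcp_rot']);p=np.array(s['tcp_pos'])
for cam in ['wrist','top','side']:
    ci,im,d=snap(cam)
    P=pts(ci,d,(d>0)&(im.max(2)<255));q=P[(np.hypot(*(P[:,:2]-[.5302,.1233]).T)<.072)&(P[:,2]>.045)&(P[:,2]<.125)]
    i=im.astype(int);L=(q-p)@R
    # bail legs beyond the grip: |x| 33..70mm, narrow
    m=(abs(L[:,0])>.033)&(abs(L[:,1])<.03)&(L[:,2]>-.012);k=L[m]
    if len(k)>10:
        for sgn in (1,-1):
            kk=k[k[:,0]*sgn>0]
            if len(kk)>5: print(cam,sgn,len(kk),np.median(kk,0))
```

```text
[ 0.0203  0.5988  1.7391  0.0001  0.8017 -1.3236] [ 0.5502  0.7853 -2.9311] [ 0.2113 -0.0969  0.0756]
wrist 1 756 [ 0.0567 -0.001   0.0016]
wrist -1 10 [-0.0359  0.0014 -0.0113]
top 1 41 [ 0.0624 -0.001   0.0199]
top -1 17 [-0.0609 -0.0022  0.0261]
```

Emit:
send_rows(deltas="8 0 0 -2 0 0 0; 8 0 0 -5 0 0 0; 8 0 0 -9 0 0 0; 8 0 0 -13 0 0 0; 8 0 0 -18 0 0 0; 8 0 0 -23 0 0 0; 8 0 0 -28 0 0 0; 8 0 0 -33 0 0 0; 8 0 0 -38 0 0 0; 8 0 0 -43 0 0 0")

```text
t: 22.35
tcp_pos: [0.5314, 0.1219, 0.144]
tcp_rot: [[-0.974, 0.225, -0.0], [0.225, 0.974, -0.0], [0.0, -0.0, -1.0]]
wrist_force: [-0.5, -0.3, -2.9]
grip_width: 0.0124
grip_force: 30.0
```

Emit:
send_rows(deltas="8 0 0 -5 0 0 0; 8 0 0 -11 0 0 0; 8 0 0 -17 0 0 0; 8 0 0 -23 0 0 0; 8 0 0 -29 0 0 0; 8 0 0 -35 0 0 0; 8 0 0 -41 0 0 0; 8 0 0 -47 0 0 0; 8 0 0 -52 0 0 0; 8 0 0 -55 0 0 0")

```text
t: 23.35
tcp_pos: [0.5316, 0.1219, 0.1992]
tcp_rot: [[-0.974, 0.225, 0.001], [0.225, 0.974, 0.0], [-0.001, 0.0, -1.0]]
wrist_force: [-0.1, 1.2, -3.0]
grip_width: 0.0127
grip_force: 30.0
```

Emit:
send_rows(deltas="8 0 0 -1 0 0 0; 8 0 0 -1 0 0 0; 8 0 0 -1 0 0 0; 8 0 0 -1 0 0 0; 8 0 0 -1 0 0 0; 8 0 0 -1 0 0 0; 8 0 0 -1 0 0 0; 8 0 0 -1 0 0 0; 8 0 0 -1 0 0 0; 8 0 0 -1 0 0 0")

```text
t: 24.35
tcp_pos: [0.5314, 0.1219, 0.1996]
tcp_rot: [[-0.974, 0.225, 0.0], [0.225, 0.974, 0.0], [-0.0, 0.0, -1.0]]
wrist_force: [-0.2, 0.6, -3.1]
grip_width: 0.0125
grip_force: 30.0
```

Run:
```python
from lid import *
np.set_printoptions(precision=4,suppress=True)
s=r.sense();print(s['t'],s['tcp_pos'],s['wrist_force'],s['grip_force'],s['grip_width'])
ci,im,d=lid()
for cam in ['side','wrist']:
    if cam=='wrist': ci,im,d=snap('wrist')
    for n in ['dish','egg_center']:
        for o in r.trace(n,cam)[:1]:
            p=pts(ci,d,o['region']);print(cam,n,round(o['conf'],2),o['rect'],np.median(p,0))
            if n=='dish':
                p=p[(p[:,2]>.1)&(p[:,2]<.2)];A=np.c_[p[:,:2]-p[:,:2].mean(0),np.ones(len(p))]
                if len(p)>50:
                    rim=p[np.hypot(*(p[:,:2]-s['tcp_pos'][:2]).T)>.068];A=np.c_[rim[:,:2]-s['tcp_pos'][:2],np.ones(len(rim))];print('rim fit',len(rim),np.linalg.lstsq(A,rim[:,2],rcond=None)[0])
```

```text
24.35 [0.5314 0.1219 0.1996] [-0.2479  0.585  -3.0556] 29.99865752644837 0.012486719246763926
tab [-0.0017  0.0862  0.2787] 719 theta 1.48695963462732
side dish 0.64 [305.2, 195.2, 378.9, 240.3] [0.4923 0.1099 0.1416]
rim fit 280 [0.0045 0.0427 0.1451]
wrist dish 0.93 [207.8, 87.6, 424.8, 319.8] [0.5016 0.127  0.1391]
rim fit 5522 [-0.0085  0.004   0.1411]
wrist egg_center 0.87 [285.2, 183.5, 368.3, 239.5] [0.5227 0.1365 0.1652]
```

Run:
```python
from h import *
from scipy.optimize import least_squares
np.set_printoptions(precision=4,suppress=True)
s=r.sense();E=[]
for cam in ['wrist','side','top']:
    ci,im,d=snap(cam)
    for o in r.trace('egg_center',cam)[:1]:
        m=cv2.erode(o['region'].astype(np.uint8),np.ones((3,3)))>0
        p=pts(ci,d,m);p=p[(np.hypot(*(p[:,:2]-s['tcp_pos'][:2]).T)<.06)&(p[:,2]>.13)&(p[:,2]<.19)];print(cam,o['conf'],o['rect'],len(p),p.min(0) if len(p) else '',p.max(0) if len(p) else '')
        if cam!='top':E.append(p)
    if cam=='side':
        for o in r.trace('lid',cam)[:1]: p=pts(ci,d,o['region']);print('lid',o['conf'],o['rect'],np.median(p,0),p.max(0))
p=np.vstack(E)
def f(q):
    v=p-q[:3];c,sn=np.cos(q[3]),np.sin(q[3]);a=v[:,0]*c+v[:,1]*sn;b=-v[:,0]*sn+v[:,1]*c
    return (np.sqrt((a/.0285)**2+(b/.0215)**2+(v[:,2]/.0215)**2)-1)*.024
best=min((least_squares(f,[*s['tcp_pos'][:2],.148,a],loss='soft_l1',f_scale=.001) for a in np.arange(0,3.1,.5)),key=lambda t:t.cost)
print(best.x,np.median(abs(f(best.x))),'offset',best.x[:2]-np.array(s['tcp_pos'][:2]))
```

```text
wrist 0.88 [285.1, 187.0, 368.7, 238.9] 1874 [0.5081 0.1014 0.1531] [0.5432 0.1548 0.1741]
side 0.65 [329.5, 218.4, 346.7, 229.8] 87 [0.5121 0.1201 0.1588] [0.5421 0.1482 0.1769]
lid 0.79 [276.7, 221.2, 376.7, 309.1] [0.5678 0.3228 0.196 ] [0.6559 0.3475 0.2656]
top 0.41 [306.2, 211.9, 377.4, 243.7] 0  
[0.5299 0.1252 0.152  1.3954] 0.00047615344480776223 offset [-0.0016  0.0033]
```

```bash
python3 -c "
from rig import r
print(r.job_done())"
```

```text
the job is handed in; nothing more can be done
None
```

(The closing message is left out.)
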